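Put the block plane away in the carver's chest and close its stayed lid

TASK

Put the small block plane away in the tool chest: raise the lid by its pull handle until the folding brass stay inside snaps past straight and props it open, and set the plane down on its sole in the chest's empty middle bay. Then release the stay by drawing its knee knob towards the chest's front, which lifts the lid a touch as the knee passes straight and folds it, and lower the lid gently by its handle until it is fully shut. Do not drop the plane or let the lid fall, and leave the other tools on the bench where they are.

Things in the scene. Friction and masses are not known exactly. Their poses are not given: they have to be found in the camera images.
- chest: Oak tool chest fixed to the bench, 240 (its x) x 320 (its y) x 90 high without lid; walls 12, floor 10 thick. Origin: centre of its underside. +x points to its hinged back, -x to its front, which faces the robot. Inside, by chest y in mm: till with palm gouges -148 to -82 (60 high), empty middle bay -82 to +86, partition at 90 (50 high), space of the stay 94 to 148.
- bay (a point): Centre of the floor of the empty middle bay, at (0, 2, 10) mm in the chest's frame; axes as the chest's. The bay is 216 (x, -108 to 108) by 168 (y).
- lid_hinge (a point): Middle of the lid's hinge axis, at (120, 0, 90) mm in the chest's frame; the axis runs along the chest's y. Axes as the chest's.
- chest_lid (a joint): Lid angle, rad: 0 shut, growing as it opens up and back; 1.417 when propped by the locked stay, 1.466 (knee straight) the most the stay allows. Lid 246 x 320 x 14 mm, 0.6 kg, stiff hinge (friction 0.3 N m): with the stay unlocked it stands by itself above about 1.2 rad and falls shut below that unless held.
- lid_handle (a point): Middle of the bar of the steel pull handle on the lid's upper face; moves with the lid. Round bar, 11 mm thick, 110 long along the chest's y, its axis 38 mm off the face. Measured on the lid, it is 222 mm from the hinge axis towards the front edge and 52 mm above the underside, in whose plane the hinge axis lies. z is the lid's outward normal (up when shut).
- stay_pivot (a point): The stay's pivot on the box side, at (10, 112, 35) mm in the chest's frame (given at the knob's y; the two flat brass links lie at chest y 133 to 142, along the +y wall). The lower link turns about the y axis here, so the knob moves on a circle of 101.3 mm radius round this point. Axes as the chest's.
- stay_knob (a point): Middle of the knob at the stay's knee: steel pin along the chest's y, 12 mm thick, 34 long, pointing from the links to the chest's middle. Chest frame, mm: locked (68, 112, 118), some 45 in front of the lid; straight (53, 112, 127); well released (10, 112, 136), where the lid stands by itself at about 1.31 rad; shut (-90, 112, 18). About 6 N draws it off the lock, then the lid follows it.
- stay_knee (a joint): Bend of the stay's knee, rad: 0 folded with the lid shut, 2.651 links straight, 3.035 at its stop past straight (locked). A light spring carries it past straight once the lid is raised above about 1.44 rad; drawn off the lock but not folded below about 2.2, it may spring back.
- plane_centre (a point): The thing to put away: small steel block plane on the bench left or right of the chest, 150 (its x) x 44 (its y), 0.45 to 0.7 kg; steel cheeks with flat upright sides, 28 high, slanting dark wooden cap behind, round wooden knob in front, 49 high in all. The point: middle of length and width, 14 mm above the sole. z up, +x to the front knob.
- whetstone_centre (a point): Bystander: whetstone on a dark wooden base, 170 x 62 x 32; the point is its centre. On the other side of the chest from the plane.
- gouge_wide_centre (a point): Bystander: lying gouge with a wide blade, 245 long; point at its ferrule, 12 mm up.
- gouge_narrow_centre (a point): Bystander: lying gouge with a narrow blade, 260 long; point at its ferrule, 12 mm up.
- mallet: Bystander: round carver's mallet standing on its head, 86 wide, 225 high; origin under its centre.
- brush: Bystander: flat bench brush lying, 190 long, 50 wide; origin on the bench near its ferrule.
- rosette: Bystander: carved limewood rosette, 92 across, 32 high; origin under its centre.
- wax_jar: Bystander: glass jar of wax, 64 across, 70 high; origin under its centre.
- plane: The block plane itself: origin under its centre, on its sole.
Not all that is in view belongs to the job. Leave any green or purple look-alike of the plane alone.

How it is judged:
On the way, in this order (a step that is already met when the one before it is completed fails the run):
1. the lid is raised past the stay's lock point and let go, propped by the locked stay (value of joint stay_knee above 2.78 rad and value of joint chest_lid above 1.36 rad and contact force between the fingers and chest below 0.5 N), for 0.3 s.
2. the plane is set down and released on its sole in the middle bay while the stay is still locked (value of joint stay_knee above 2.78 rad and x of plane_centre in the frame of chest between -0.09 and 0.09 m and y of plane_centre in the frame of chest between -0.07 and 0.075 m and z of plane_centre in the frame of chest between 0.015 and 0.03 m and angle between plane_centre's own z axis and vertical below 0.1 rad and contact force between the fingers and plane below 0.5 N), for 0.2 s.
3. the knee is folded back from its lock (value of joint stay_knee below 2.3 rad), for 0.1 s.
At the end, for the whole second after the job is handed in: the lid is fully shut (within 2 degrees) over the plane, which rests on its sole in the chest's middle bay, and nothing is held (value of joint chest_lid below 0.035 rad and x of plane_centre in the frame of chest between -0.09 and 0.09 m and y of plane_centre in the frame of chest between -0.07 and 0.075 m and z of plane_centre in the frame of chest between 0.015 and 0.03 m and angle between plane_centre's own z axis and vertical below 0.1 rad and linear speed of plane below 0.02 m/s and contact force between the fingers and chest below 0.5 N); the robot touches nothing.
It fails at once if the lid falls or is slammed (closing faster than 2.5 rad/s) (velocity of joint chest_lid below -2.5 rad/s).
It fails at once if the plane is dropped or thrown (moving faster than 0.6 m/s out of the fingers) (contact force between the fingers and plane below 0.1 N and linear speed of plane above 0.6 m/s).
It fails at once if another tool or thing on the bench is moved by more than 30 mm (distance of any of whetstone_centre, gouge_wide_centre, gouge_narrow_centre, mallet, brush, rosette, wax_jar from where it was at the start of the episode above 0.03 m).
It also fails if it takes over 72 s, if anything falls off the work surface, if the arm or the gripper's body presses on something with over 40 N, if the wrist force passes 120 N, or if a joint passes its speed limit or range.

ROBOT

A 7-joint arm with a two-finger parallel gripper is mounted at the origin on the work surface. World frame = base frame: x ahead of the robot, y to its left, z up, the work surface at z = 0. Lengths are in m, angles in rad, forces in N, time in s.
With the tool pointing down it reaches from about 0.4 to 0.875 m from the base axis. Payload 4.4 kg.
Tool frame: the origin (TCP) lies midway between the tips of the shut fingers; the grasp point (between the pads) lies 19 mm behind it; z points along the fingers, y is the line along which they close (so a half turn about z gives the same grasp; the last joint's range is limited). The gripper opens to 85 mm and grips with 20 to 120 N. Pads are 22 mm wide; open, the fingers measure 114 mm over their backs; the gripper's body (76 mm by 85 mm) begins 54 mm behind the grasp point. The pads swing forward as they close: fully open they stand 13 mm farther back than shut.
Start: joints at [1.078, 0.628, 0.038, 1.517, -0.027, 0.996, -0.02], TCP at [0.269, -0.592, 0.231] pointing down, gripper open.
Joint ranges: [-3.06, 3.06], [-0.37, 2.12], [-1.25, 1.32], [0.18, 2.47], [-1.1, 4.24], [0.23, 1.98], [-2.94, 2.94]. Speed limits (rad/s): [2.57, 2.57, 3.14, 3.14, 3.14, 3.14, 3.14].

INTERFACE

Orientations are given as a unit quaternion [x, y, z, w].
In Python, from cell import observe, imaging, robot gives the robot as it stands.
- The arm moves only by the shell command python3 -m crank 'ROWS' [FORCE]. ROWS is JSON, a list of rows, each an object with "translation": the shift along the tool's x, y, z in mm, a list of three; "roll": the turn about the tool's z in degrees; "fingers": the opening in per cent of the stroke, from 0 (shut) to 100 (fully open). In form: [{"translation": [x, y, z], "roll": roll, "fingers": fingers}, ...]. A call has 1 to 10 rows; each row shifts and turns the commanded pose from where the row before left it, along the tool's axes as they then stand; what a row does not reach is not made up. A row lasts 1/8 s, in which the tool goes at most 62.5 mm and 10.7 degrees, less where a joint would pass 70% of its speed; a pose out of reach is approached as far as the arm can. A call with a gripper value outside its range is refused whole. The fingers move at their own pace and stop on an object; FORCE is the grip in N (left out, the last holds). Time passes only in rows, so rows that do not move let the fingers close. It gives the time, the measured TCP pose, the force and the opening at its end, in the units of the state.
- observe(): the state, without advancing time (a new reading comes with each control period).
- imaging.read_camera(name): name is "scene" or "top" or "wrist"; returns (picture, depth): 384x512x3 uint8, red, green, blue; 384x512 float32, m along the optical axis (not along the pixel's ray), 0 where there is no reading.
- imaging.calibration(name): a dict with "vertical_fov" (degrees; the focal length in pixels is half the picture's height over the tangent of half this angle, whatever the lens; pixels are square), "cx", "cy" (the principal point, pixels), "R" (3x3) and "t" (3): a world point X has camera coordinates R X + t. Camera axes: x right, y down, z forward; pixel columns grow to the right and rows downward; lengths in m; the calibration is good to about 2 mm. A picture is of the moment at which its call begins: read the wrist's pose just before it. calibration takes no time and is no camera call; for the wrist camera it gives the pose at the moment of the call.
- robot.job_done(): hands the job in, once; it reports no verdict.
The state is a dict: "t": time; "q": joint angles; "joint_vel": joint speeds; "joint_efforts": joint torques, N m; "ee_pos": TCP position; "tcp_rot": TCP orientation; "ft_force": force on the tool from outside, world axes, zero at the start; "moment": the same for the moment, N m; "width": opening from 0.0 (shut) to 1.0 (fully open).
Only numpy, scipy, OpenCV 4.12 (cv2) and the standard library are available. Lean on these libraries where they do the work, as an engineer would, in place of code of your own. Each camera call takes 0.05 s, during which the arm holds its last target. There are 200 camera calls.

## Working session

There is one attempt and no reset: what is moved stays moved. The work goes in short steps, Python scripts to look and compute and a shell command to move; the robot and the scene stay as the last step left them, time stands still between calls to the robot, and variables do not carry over. Pictures are saved under pics/ and viewed, on a budget of 10 in all, crops included, one or two more only if the job needs it, and the job is handed in when it is done.

```bash
ls; mkdir -p pics; python3 - <<'E'
from cell import observe, imaging, robot
import cv2,numpy as np
print(observe())
for n in("scene","top"):
    p,d=imaging.read_camera(n); c=imaging.calibration(n); print(n,c)
    np.savez(f"pics/{n}0.npz",p=p,d=d); cv2.imwrite(f"pics/{n}0.png",p[:,:,::-1])
a=cv2.imread("pics/scene0.png");b=cv2.imread("pics/top0.png")
E
```

```text
pics
{'t': 0.0, 'q': array([ 1.07821643,  0.62937074,  0.03842516,  1.5184069 , -0.02699005,
        0.99627638, -0.01998576]), 'joint_vel': array([-0.00113435, -0.0010697 , -0.00088988, -0.00073704, -0.00010257,
        0.00056646,  0.00049141]), 'joint_efforts': array([-2.27560472e-04, -5.63411629e+01,  1.22629222e+00, -1.93448943e+01,
        1.09888767e-02,  1.04797538e-02,  6.43296914e-06]), 'ee_pos': array([ 0.26882795, -0.59109826,  0.23036039]), 'tcp_rot': array([ 9.77314741e-01,  2.11789878e-01, -2.18585569e-04, -9.46986231e-04]), 'ft_force': array([-0.21620665, -0.15728892, -0.20605393]), 'moment': array([-0.00403974,  0.01618636,  0.00178826]), 'width': 0.997082052576127}
scene {'vertical_fov': 43.87451213840065, 'cx': 264.2608627442635, 'cy': 195.21473548844966, 'R': array([[-0.71191103,  0.70223048,  0.00741884],
       [ 0.52503166,  0.53922593, -0.65846575],
       [-0.46639515, -0.4648739 , -0.75257413]]), 't': array([ 0.36117909, -0.1158294 ,  1.84882683])}
top {'vertical_fov': 50.0239211142366, 'cx': 256.4853438455053, 'cy': 189.70523515526847, 'R': array([[-0.01396603, -0.99987975, -0.0067399 ],
       [-0.98491808,  0.01491899, -0.17237692],
       [ 0.17245675,  0.00423083, -0.98500801]]), 't': array([-0.05195667,  0.48489704,  1.69307439])}
```

View pics/top0.png

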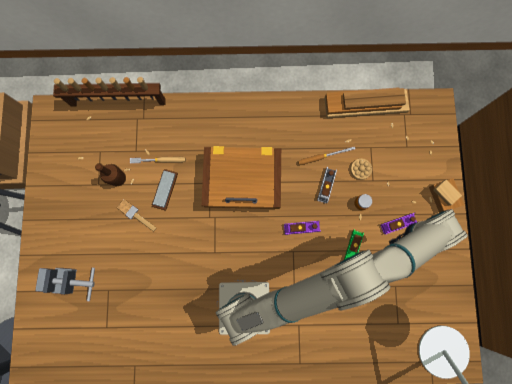

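View pics/scene0.png

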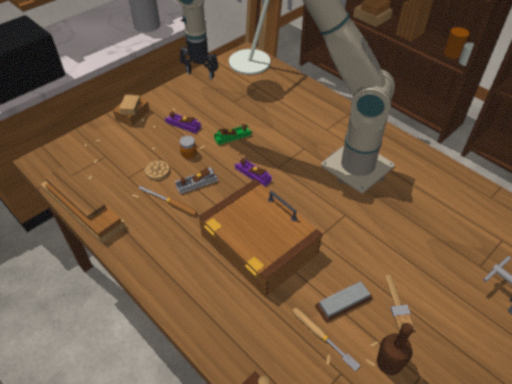

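The top view shows the chest (242,177) with its handle at (240,200). These could be taken for the plane: steel grey (327,185), purple (301,228), purple (398,224) and green (354,243). Only the grey one, to the right of the chest, matches the description. The whetstone is at (165,190) on the other side, and a gouge (326,156) and the jar (364,201) are near the plane.

```bash
cat > h.py <<'E'
import numpy as np,cv2
from cell import observe, imaging
from scipy.spatial.transform import Rotation as Ro
def cloud(p,d,c):
    H,W=d.shape; f=H/2/np.tan(np.radians(c["vertical_fov"])/2)
    v,u=np.mgrid[:H,:W]; X=np.dstack([(u-c["cx"])*d/f,(v-c["cy"])*d/f,d])
    w=(X-c["t"])@np.array(c["R"]); w[d<=0]=np.nan; return w
def rect(pts):
    (cx,cy),(a,b),an=cv2.minAreaRect((pts*1000).astype(np.float32))
    return np.round([cx,cy,a,b,an],1)
def yaw():
    o=observe(); R=Ro.from_quat(o["tcp_rot"]).as_matrix(); return o,R
E
python3 - <<'E'
from h import *
z=np.load("pics/top0.npz");p,d=z["p"],z["d"];w=cloud(p,d,imaging.calibration("top"))
v,u=np.mgrid[:384,:512]
hsv=cv2.cvtColor(p,cv2.COLOR_RGB2HSV)
def sel(u0,u1,v0,v1,lo,hi): return (u>=u0)&(u<=u1)&(v>=v0)&(v<=v1)&(w[...,2]>lo)&(w[...,2]<hi)
m=sel(190,295,135,220,.09,.118);print("lid",m.sum(),rect(w[m][:,:2]),np.nanmedian(w[m][:,2]))
m=sel(215,265,190,210,.125,.17);print("handle",m.sum(),rect(w[m][:,:2]),w[m].mean(0),w[m][:,2].max())
m=sel(310,342,162,208,.012,.06);print("plane",m.sum(),rect(w[m][:,:2]),w[m].mean(0))
m2=m&(w[...,2]>.034);print("high",m2.sum(),w[m2][:,:].round(3).tolist()[:40])
m=sel(150,180,165,215,.012,.06);print("whet",m.sum(),rect(w[m][:,:2]))
m=sel(290,360,140,166,.006,.06);print("gouge",m.sum(),rect(w[m][:,:2]))
cv2.imwrite("pics/crop1.png",cv2.resize(p[140:250,190:390,::-1],(800,440),interpolation=cv2.INTER_CUBIC))
E
```

```text
lid 4550 [533.3   2.2 320.5 252.9  88. ] 0.10385457025024075
handle 78 [430.7   4.1 114.6  10.   87.3] [ 4.30290771e-01 -1.68695234e-04  1.46105496e-01] 0.1533175586531142
plane 339 [ 505.5 -359.    44.4  147.5   72.3] [ 0.5035904  -0.35783186  0.03085527]
high 135 [[0.57, -0.399, 0.034], [0.564, -0.372, 0.042], [0.563, -0.376, 0.048], [0.564, -0.381, 0.041], [0.561, -0.369, 0.038], [0.558, -0.371, 0.049], [0.559, -0.375, 0.047], [0.558, -0.379, 0.052], [0.559, -0.384, 0.045], [0.556, -0.364, 0.039], [0.556, -0.368, 0.039], [0.556, -0.373, 0.038], [0.554, -0.375, 0.05], [0.554, -0.379, 0.047], [0.555, -0.384, 0.046], [0.551, -0.367, 0.046], [0.55, -0.371, 0.046], [0.548, -0.373, 0.058], [0.55, -0.38, 0.045], [0.548, -0.382, 0.056], [0.552, -0.394, 0.035], [0.545, -0.366, 0.052], [0.547, -0.372, 0.041], [0.545, -0.374, 0.051], [0.547, -0.38, 0.041], [0.548, -0.394, 0.036], [0.544, -0.351, 0.036], [0.543, -0.376, 0.041], [0.51, -0.358, 0.035], [0.509, -0.367, 0.036], [0.509, -0.375, 0.037], [0.505, -0.35, 0.036], [0.505, -0.353, 0.038], [0.505, -0.358, 0.035], [0.505, -0.371, 0.037], [0.501, -0.345, 0.034], [0.5, -0.348, 0.042], [0.5, -0.353, 0.041], [0.5, -0.357, 0.043], [0.499, -0.36, 0.047]]
whet 512 [498.3 334.8  63.3 169.2  72. ]
gouge 409 [ 648.6 -360.8  306.8  121.1   88.1]
```

View pics/crop1.png

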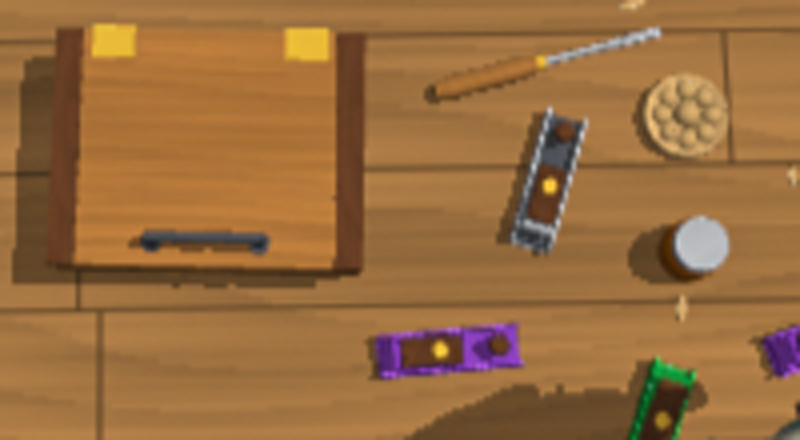

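The crop confirms the choice: a steel body with dark wood at (549,180), its front knob pointing away from the robot. Chest yaw is about -2° and the plane's long axis about -17.7°. Next I move above the lid handle.

```bash
python3 -m crank '[{"translation":[33,-40,-3],"roll":0,"fingers":100},{"translation":[33,-40,-3],"roll":0,"fingers":100},{"translation":[33,-40,-3],"roll":0,"fingers":100},{"translation":[33,-40,-3],"roll":0,"fingers":100},{"translation":[33,-40,-3],"roll":0,"fingers":100},{"translation":[33,-40,-3],"roll":0,"fingers":100},{"translation":[33,-40,-3],"roll":0,"fingers":100},{"translation":[33,-40,-3],"roll":0,"fingers":100},{"translation":[33,-40,-3],"roll":0,"fingers":100},{"translation":[33,-40,-3],"roll":0,"fingers":100}]' 30
python3 -m crank '[{"translation":[33,-40,0],"roll":0,"fingers":100},{"translation":[33,-40,0],"roll":0,"fingers":100},{"translation":[0,0,0],"roll":-10.6,"fingers":100},{"translation":[0,0,0],"roll":-10.6,"fingers":100},{"translation":[0,0,0],"roll":-10.6,"fingers":100},{"translation":[0,0,0],"roll":-10.6,"fingers":60},{"translation":[0,0,0],"roll":-10.6,"fingers":60},{"translation":[0,0,0],"roll":-10.6,"fingers":60},{"translation":[0,0,0],"roll":0,"fingers":60}]'
python3 - <<'E'
from h import *
o,R=yaw();print(o["q"].round(3),o["ee_pos"].round(4),R.round(3).tolist(),o["width"])
c=imaging.calibration("wrist");p,d=imaging.read_camera("wrist");w=cloud(p,d,c)
np.savez("pics/w1.npz",p=p,d=d);cv2.imwrite("pics/w1.png",p[:,:,::-1])
ok=np.abs(w[...,0]-.43)<.04
ok&=np.abs(w[...,1])<.1
m=ok&(w[...,2]>.132)&(w[...,2]<.165);print("handle",m.sum(),rect(w[m][:,:2]),w[m].mean(0),np.percentile(w[m][:,2],[50,95,99]))
m=(w[...,2]>.095)&(w[...,2]<.112);print("lid",m.sum(),rect(w[m][:,:2]),np.median(w[m][:,2]))
# front edge line fit
E=[]
for y in np.arange(-.12,.13,.02):
    s=m&(np.abs(w[...,1]-y)<.004)
    if s.sum()>5:E.append([y,w[s][:,0].min()])
print(np.round(E,4).tolist())
E
```

```text
t: 1.35
ee_pos: [0.404, -0.0893, 0.2614]
tcp_rot: [0.977, 0.212, 0.0, 0.0]
ft_force: [0.7, -0.1, 0.4]
width: 0.999
t: 2.48
ee_pos: [0.4306, 0.009, 0.2611]
tcp_rot: [0.72, 0.694, -0.0, -0.0]
ft_force: [0.1, -0.6, 0.2]
width: 0.603
[ 0.199  0.292 -0.364  2.046  0.14   0.827 -0.282] [0.4306 0.009  0.2611] [[0.036, 0.999, -0.001], [0.999, -0.036, 0.0], [0.0, -0.001, -1.0]] 0.6030005602301387
handle 1164 [429.6   5.7 120.3  10.9  88.2] [0.42974969 0.01134435 0.14565602] [0.14598089 0.14747649 0.14807594]
lid 54190 [528.7   1.6 321.  247.   88. ] 0.10357758779651507
[[-0.12, 0.4015], [-0.1, 0.4026], [-0.08, 0.4025], [-0.06, 0.4036], [-0.04, 0.4048], [-0.02, 0.4047], [0.0, 0.4058], [0.02, 0.4059], [0.04, 0.407], [0.06, 0.4072], [0.08, 0.4083], [0.1, 0.4086], [0.12, 0.4098]]
```

```bash
python3 -m crank '[{"translation":[0,-1,35],"roll":0,"fingers":50},{"translation":[0,0,35],"roll":0,"fingers":50},{"translation":[0,0,35],"roll":0,"fingers":50},{"translation":[0,0,20],"roll":0,"fingers":50},{"translation":[0,0,12],"roll":0,"fingers":50},{"translation":[0,0,0],"roll":0,"fingers":0},{"translation":[0,0,0],"roll":0,"fingers":0},{"translation":[0,0,0],"roll":0,"fingers":0},{"translation":[0,0,0],"roll":0,"fingers":0}]' 30
python3 - <<'E'
import numpy as np
def P(t): return np.array([120-222*np.cos(t)+52*np.sin(t), 90+222*np.sin(t)+52*np.cos(t)])
ts=np.linspace(0,1.45,16)
q=np.array([P(t) for t in ts]); print(np.c_[ts[1:],np.diff(q,axis=0)*[1,-1],q[1:]].round(2))
E
```

```text
t: 3.65
ee_pos: [0.4307, 0.0093, 0.1249]
tcp_rot: [0.719, 0.695, 0.001, 0.001]
ft_force: [2.0, -0.7, 0.6]
width: 0.116
[[ 1.0000e-01  6.0600e+00 -2.1180e+01 -9.5940e+01  1.6318e+02]
 [ 1.9000e-01  8.0700e+00 -2.0500e+01 -8.7870e+01  1.8368e+02]
 [ 2.9000e-01  1.0010e+01 -1.9630e+01 -7.7860e+01  2.0331e+02]
 [ 3.9000e-01  1.1860e+01 -1.8570e+01 -6.6000e+01  2.2188e+02]
 [ 4.8000e-01  1.3600e+01 -1.7340e+01 -5.2400e+01  2.3921e+02]
 [ 5.8000e-01  1.5210e+01 -1.5940e+01 -3.7200e+01  2.5516e+02]
 [ 6.8000e-01  1.6670e+01 -1.4400e+01 -2.0520e+01  2.6956e+02]
 [ 7.7000e-01  1.7990e+01 -1.2720e+01 -2.5400e+00  2.8228e+02]
 [ 8.7000e-01  1.9130e+01 -1.0930e+01  1.6590e+01  2.9321e+02]
 [ 9.7000e-01  2.0100e+01 -9.0300e+00  3.6690e+01  3.0224e+02]
 [ 1.0600e+00  2.0870e+01 -7.0500e+00  5.7560e+01  3.0929e+02]
 [ 1.1600e+00  2.1460e+01 -5.0000e+00  7.9020e+01  3.1430e+02]
 [ 1.2600e+00  2.1840e+01 -2.9100e+00  1.0086e+02  3.1720e+02]
 [ 1.3500e+00  2.2020e+01 -7.9000e-01  1.2288e+02  3.1799e+02]
 [ 1.4500e+00  2.1990e+01  1.3400e+00  1.4487e+02  3.1665e+02]]
```

```bash
python3 -m crank '[{"translation":[0,6,-21],"roll":0,"fingers":0},{"translation":[0,8,-20.5],"roll":0,"fingers":0},{"translation":[0,10,-19.5],"roll":0,"fingers":0},{"translation":[0,12,-18.5],"roll":0,"fingers":0},{"translation":[0,13.5,-17.5],"roll":0,"fingers":0},{"translation":[0,15,-16],"roll":0,"fingers":0},{"translation":[0,16.5,-14.5],"roll":0,"fingers":0},{"translation":[0,18,-12.5],"roll":0,"fingers":0},{"translation":[0,19,-11],"roll":0,"fingers":0},{"translation":[0,0,0],"roll":0,"fingers":0}]'
python3 -c "
from h import *
o=observe();print(o['ee_pos'],o['ft_force'],o['width'])"
```

```text
t: 4.9
ee_pos: [0.5461, 0.0053, 0.2773]
tcp_rot: [0.719, 0.695, -0.001, -0.001]
ft_force: [-7.9, 0.1, 13.8]
width: 0.113
[0.54610269 0.00532351 0.27730646] [-7.9099032   0.13548375 13.84707974] 0.11318513860556283
```

```bash
python3 -m crank '[{"translation":[0,19,-11],"roll":0,"fingers":0},{"translation":[0,21,-7],"roll":0,"fingers":0},{"translation":[0,21.5,-5],"roll":0,"fingers":0},{"translation":[0,22,-3],"roll":0,"fingers":0},{"translation":[0,22,-1],"roll":0,"fingers":0},{"translation":[0,20,1],"roll":0,"fingers":0},{"translation":[0,0,0],"roll":0,"fingers":0}]'
python3 -c "
from h import *
o=observe();print(o['ee_pos'],o['ft_force'],o['width'])"
```

```text
t: 5.78
ee_pos: [0.6746, 0.0009, 0.3015]
tcp_rot: [0.719, 0.695, 0.001, 0.001]
ft_force: [2.5, 0.3, 0.6]
width: 0.113
[0.67460028 0.00092178 0.30154252] [2.51618872 0.3380472  0.57240992] 0.11332248765671296
```

```bash
for i in 1; do python3 -m crank '[{"translation":[0,1.5,0],"roll":0,"fingers":0},{"translation":[0,1.5,0],"roll":0,"fingers":0},{"translation":[0,0,0],"roll":0,"fingers":0}]'; done
python3 - <<'E'
from h import *
for n in("scene","top"):
    p,d=imaging.read_camera(n); np.savez(f"pics/{n}2.npz",p=p,d=d)
    if n=="scene": A=cv2.resize(p[130:330,170:370,::-1],(600,600),interpolation=cv2.INTER_CUBIC);cv2.imwrite("pics/s2.png",A)
w=cloud(p,d,imaging.calibration("top"))
# knob search in chest frame
a=np.radians(-2);R=np.array([[np.cos(a),-np.sin(a),0],[np.sin(a),np.cos(a),0],[0,0,1]])
ch=(w-[.5317,.0015,0])@R*1000
m=(ch[...,0]>-20)&(ch[...,0]<95)&(ch[...,1]>92)&(ch[...,1]<130)&(ch[...,2]>95)&(ch[...,2]<150)
print(m.sum(),ch[m].round(0)[:40].tolist())
E
```

```text
t: 6.15
ee_pos: [0.6755, 0.0009, 0.3015]
tcp_rot: [0.719, 0.695, -0.0, -0.0]
ft_force: [-0.2, 0.0, 2.1]
width: 0.115
27 [[44.0, 127.0, 135.0], [44.0, 123.0, 137.0], [45.0, 119.0, 132.0], [43.0, 114.0, 138.0], [43.0, 110.0, 139.0], [44.0, 106.0, 136.0], [43.0, 102.0, 142.0], [44.0, 98.0, 136.0], [43.0, 94.0, 140.0], [38.0, 126.0, 141.0], [40.0, 122.0, 136.0], [39.0, 118.0, 137.0], [40.0, 114.0, 135.0], [41.0, 111.0, 132.0], [41.0, 107.0, 132.0], [40.0, 102.0, 138.0], [39.0, 98.0, 140.0], [39.0, 94.0, 141.0], [36.0, 127.0, 132.0], [38.0, 123.0, 127.0], [35.0, 118.0, 137.0], [37.0, 115.0, 130.0], [36.0, 110.0, 136.0], [38.0, 107.0, 128.0], [37.0, 103.0, 129.0], [38.0, 99.0, 129.0], [36.0, 94.0, 135.0]]
```

View pics/s2.png

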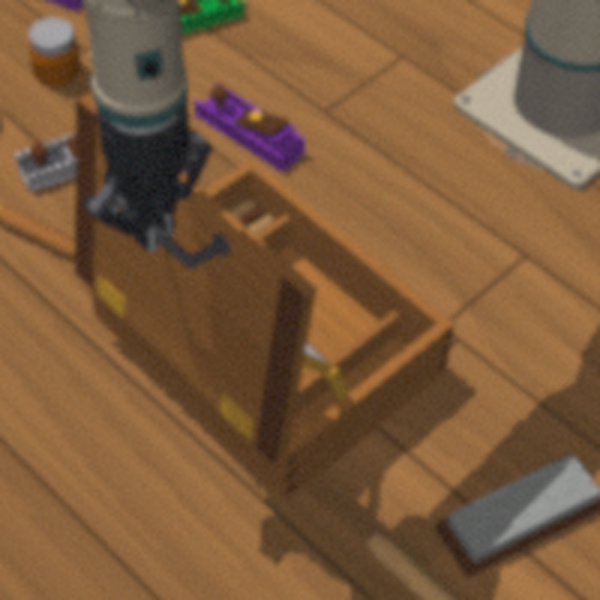

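The lid is nearly upright and held by the handle. The steel knob at crop (315,352) measures about chest (40, 111, 130), so the knee is not yet straight. I push further back.

```bash
python3 -m crank '[{"translation":[0,2,0],"roll":0,"fingers":0},{"translation":[0,2,0.5],"roll":0,"fingers":0},{"translation":[0,0,0],"roll":0,"fingers":0},{"translation":[0,0,0],"roll":0,"fingers":0}]'
cat >> h.py <<'E'
a_=np.radians(-2);RC=np.array([[np.cos(a_),-np.sin(a_),0],[np.sin(a_),np.cos(a_),0],[0,0,1]])
def tochest(w): return (w-[.5317,.0015,0])@RC*1000
def knob():
    p,d=imaging.read_camera("top");ch=tochest(cloud(p,d,imaging.calibration("top")))
    m=(ch[...,0]>-60)&(ch[...,0]<88)&(ch[...,1]>94)&(ch[...,1]<129)&(ch[...,2]>98)&(ch[...,2]<155)
    print("knob",m.sum(),np.nanmedian(ch[m],axis=0).round(1)); return p,d,ch
E
python3 -c "
from h import *
knob();o=observe();print(o['ee_pos'],o['ft_force'],o['width'])"
```

```text
t: 6.75
ee_pos: [0.68, 0.0007, 0.3009]
tcp_rot: [0.719, 0.695, -0.0, -0.0]
ft_force: [-1.6, -0.1, 3.4]
width: 0.113
knob 23 [ 58.5 108.9 126.9]
[0.68002308 0.00071233 0.30093311] [-2.6351787  -0.32973512  2.76425675] 0.1120617262913542
```

```bash
python3 -m crank '[{"translation":[0,0,0],"roll":0,"fingers":0},{"translation":[0,-3,0],"roll":0,"fingers":0},{"translation":[0,-3,0],"roll":0,"fingers":0},{"translation":[0,-2,0],"roll":0,"fingers":0},{"translation":[0,0,0],"roll":0,"fingers":0}]'
python3 -c "
from h import *
knob();o=observe();print(o['ee_pos'],o['ft_force'],o['width'])"
```

```text
t: 7.42
ee_pos: [0.6728, 0.001, 0.3017]
tcp_rot: [0.719, 0.695, 0.001, 0.001]
ft_force: [-1.4, 0.3, 5.8]
width: 0.112
knob 24 [ 68.  110.9 123.4]
[0.67284647 0.00097033 0.30169854] [-0.87409299  0.74303565  5.41764255] 0.11400954003650433
```

```bash
python3 -m crank '[{"translation":[0,-2,0],"roll":0,"fingers":30},{"translation":[0,0,0],"roll":0,"fingers":30},{"translation":[0,0,-8],"roll":0,"fingers":30},{"translation":[0,0,-20],"roll":0,"fingers":30},{"translation":[0,0,-25],"roll":0,"fingers":30},{"translation":[0,0,-25],"roll":0,"fingers":30},{"translation":[0,0,-10],"roll":0,"fingers":30}]'
python3 - <<'E'
from h import *
p,d,ch=knob();o,R=yaw();print(o['q'].round(2),o['ee_pos'],o['ft_force'],o['width'])
v,u=np.mgrid[:384,:512]
w=cloud(p,d,imaging.calibration("top"))
m=(u>308)&(u<344)&(v>160)&(v<210)&(w[...,2]>.012)&(w[...,2]<.06);print(rect(w[m][:,:2]))
E
```

```text
t: 8.35
ee_pos: [0.6709, 0.0012, 0.3908]
tcp_rot: [0.719, 0.695, 0.001, 0.001]
ft_force: [-1.1, 0.7, 0.3]
width: 0.301
knob 24 [ 67.6 110.8 123.3]
[ 0.13  0.57 -0.34  1.2   0.18  1.4  -0.22] [0.67106406 0.00126596 0.39123295] [0.21138994 0.6613966  1.46984629] 0.3010017955454423
[ 520.4 -349.1  187.9  111.5    4. ]
```

```bash
python3 -m crank '[{"translation":[-46,-19,0],"roll":0,"fingers":30},{"translation":[-46,-19,0],"roll":0,"fingers":30},{"translation":[-46,-19,0],"roll":0,"fingers":30},{"translation":[-46,-19,0],"roll":0,"fingers":30},{"translation":[-46,-19,0],"roll":0,"fingers":30},{"translation":[-46,-19,0],"roll":0,"fingers":30},{"translation":[-46,-19,0],"roll":0,"fingers":30},{"translation":[-44,-20,0],"roll":0,"fingers":30}]'
python3 -m crank '[{"translation":[0,0,0],"roll":10.6,"fingers":90},{"translation":[0,0,20],"roll":10.6,"fingers":90},{"translation":[0,0,20],"roll":10.6,"fingers":90},{"translation":[0,0,20],"roll":10.6,"fingers":90},{"translation":[0,0,20],"roll":10.6,"fingers":90},{"translation":[0,0,20],"roll":10.6,"fingers":90},{"translation":[0,0,20],"roll":10.6,"fingers":90},{"translation":[0,0,20],"roll":10.6,"fingers":90},{"translation":[0,0,20],"roll":10.5,"fingers":90},{"translation":[0,0,0],"roll":10.5,"fingers":90}]'
python3 - <<'E'
from h import *
o,R=yaw();print(o["q"].round(3),o["ee_pos"].round(4),np.degrees(np.arctan2(R[1,0],R[0,0])))
c=imaging.calibration("wrist");p,d=imaging.read_camera("wrist");w=cloud(p,d,c)
np.savez("pics/w3.npz",p=p,d=d);cv2.imwrite("pics/w3.png",p[:,:,::-1])
m=(np.abs(w[...,0]-.505)<.1)&(np.abs(w[...,1]+.36)<.07)
for lo,hi in((.012,.06),(.012,.031),(.034,.06)):
    s=(m&(w[...,2]>lo)&(w[...,2]<hi)).astype(np.uint8)
    n,l,st,ce=cv2.connectedComponentsWithStats(s)
    k=1+np.argmax(st[1:,4]); print(lo,hi,st[k],rect(w[l==k][:,:2]),w[l==k].mean(0).round(4))
E
```

```text
t: 9.4
ee_pos: [0.5037, -0.3609, 0.3878]
tcp_rot: [0.719, 0.695, -0.0, -0.001]
ft_force: [-0.7, -0.5, 0.2]
width: 0.298
t: 10.65
ee_pos: [0.5033, -0.3584, 0.226]
tcp_rot: [0.988, -0.157, -0.002, -0.001]
ft_force: [0.3, -0.8, 0.6]
width: 0.899
[ 0.469  0.595  0.17   1.616 -0.117  0.946 -1.207] [ 0.5033 -0.3584  0.226 ] -18.09980445606756
0.012 0.06 [ 233  104   36  112 3601] [ 505.8 -358.9   44.1  147.8   72.2] [ 0.512  -0.3609  0.0307]
0.012 0.031 [ 233  104   36  112 2011] [ 505.8 -358.9   44.1  147.8   72.2] [ 0.527  -0.3658  0.0212]
0.034 0.06 [ 239  165   26   48 1125] [ 475.4 -349.9   33.2   61.6   71.6] [ 0.4753 -0.3491  0.0437]
```

View pics/w3.png

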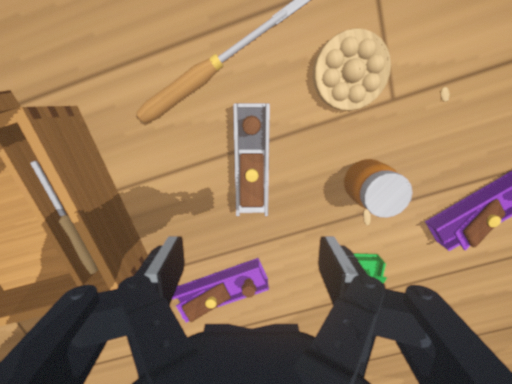

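The wrist view shows the plane (252,160) aligned along the tool's x axis, with the jar (378,190) clear of the finger path. I descend and grasp.

```bash
python3 -m crank '[{"translation":[2.5,0,45],"roll":0,"fingers":85},{"translation":[0,0,45],"roll":0,"fingers":85},{"translation":[0,0,45],"roll":0,"fingers":85},{"translation":[0,0,40],"roll":0,"fingers":85},{"translation":[0,0,30],"roll":0,"fingers":85},{"translation":[0,0,15],"roll":0,"fingers":85},{"translation":[0,0,5],"roll":0,"fingers":85},{"translation":[0,0,0],"roll":0,"fingers":85}]' 60
python3 -m crank '[{"translation":[0,0,0],"roll":0,"fingers":0},{"translation":[0,0,0],"roll":0,"fingers":0},{"translation":[0,0,0],"roll":0,"fingers":0},{"translation":[0,0,0],"roll":0,"fingers":0}]' 60
python3 -c "
from h import *
o=observe();print(o['ee_pos'],o['ft_force'],o['width'])"
```

```text
t: 11.7
ee_pos: [0.5077, -0.3607, 0.0044]
tcp_rot: [0.988, -0.154, 0.001, 0.0]
ft_force: [-0.1, 0.0, 0.4]
width: 0.852
t: 12.2
ee_pos: [0.5081, -0.3606, 0.0052]
tcp_rot: [0.988, -0.154, 0.001, 0.0]
ft_force: [-0.5, 0.5, 6.3]
width: 0.501
[ 0.50809203 -0.36063368  0.0052019 ] [-0.48646437  0.52807584  6.34704024] 0.5010265944328685
```

```bash
python3 -m crank '[{"translation":[0,0,-5],"roll":0,"fingers":0},{"translation":[0,0,-15],"roll":0,"fingers":0},{"translation":[0,0,-30],"roll":0,"fingers":0},{"translation":[0,0,-40],"roll":0,"fingers":0},{"translation":[0,0,-40],"roll":0,"fingers":0},{"translation":[0,0,-40],"roll":0,"fingers":0},{"translation":[0,0,-25],"roll":-5,"fingers":0},{"translation":[0,0,0],"roll":-6,"fingers":0},{"translation":[0,0,0],"roll":-5,"fingers":0},{"translation":[0,0,0],"roll":0,"fingers":0}]'
python3 - <<'E'
from h import *
o,R=yaw();a=np.arctan2(R[1,0],R[0,0]);print(o["ee_pos"].round(4),np.degrees(a),o["ft_force"],o["width"])
t=np.array([.5168,.004]);dx,dy=(t-o["ee_pos"][:2])*1000
print(dx*np.cos(a)+dy*np.sin(a),dx*np.sin(a)-dy*np.cos(a))
p,d=imaging.read_camera("wrist");cv2.imwrite("pics/w4.png",p[:,:,::-1])
E
```

```text
t: 13.45
ee_pos: [0.5067, -0.3602, 0.1992]
tcp_rot: [1.0, -0.016, -0.0, -0.0]
ft_force: [-0.3, 0.6, -4.0]
width: 0.503
[ 0.5067 -0.3602  0.1992] -1.8173075349229573 [-0.25233584  0.62550754 -4.01682765] 0.5030108554524616
-1.4785056547182194 -364.3465910735444
```

View pics/w4.png

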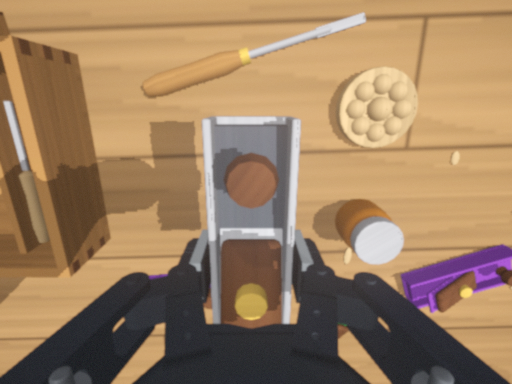

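The plane is held squarely and level between the fingers at (250,220), and the neighbouring tools have not moved. I carry it over the bay.

```bash
python3 -m crank '[{"translation":[0,-20,0],"roll":0,"fingers":0},{"translation":[0,-40,0],"roll":0,"fingers":0},{"translation":[0,-45,0],"roll":0,"fingers":0},{"translation":[0,-45,0],"roll":0,"fingers":0},{"translation":[0,-45,0],"roll":0,"fingers":0},{"translation":[0,-45,0],"roll":0,"fingers":0},{"translation":[0,-45,0],"roll":0,"fingers":0},{"translation":[0,-45,0],"roll":0,"fingers":0},{"translation":[-1.5,-34,0],"roll":0,"fingers":0},{"translation":[0,0,0],"roll":0,"fingers":0}]'
python3 - <<'E'
from h import *
o,R=yaw();a=np.arctan2(R[1,0],R[0,0]);print(o["q"].round(2),o["ee_pos"].round(4),np.degrees(a),o["ft_force"],o["width"],tochest(o["ee_pos"]))
E
```

```text
t: 14.75
ee_pos: [0.516, 0.0091, 0.1989]
tcp_rot: [1.0, -0.012, -0.0, -0.001]
ft_force: [-0.2, -0.4, -4.4]
width: 0.501
[-0.13  0.48  0.09  1.93 -0.07  0.74 -1.6 ] [0.516  0.0091 0.1989] -1.3609546430713344 [-0.23185113 -0.36574151 -4.355245  ] 0.5014128143448938 [-15.95602903   7.0173547  198.89508693]
```

```bash
python3 -c "
from h import *
c=imaging.calibration('wrist');print(-np.array(c['R']).T@c['t'])"
python3 -m crank '[{"translation":[0,4,20],"roll":0,"fingers":0},{"translation":[0,0,35],"roll":0,"fingers":0},{"translation":[0,0,35],"roll":0,"fingers":0},{"translation":[0,0,30],"roll":0,"fingers":0},{"translation":[0,0,25],"roll":0,"fingers":0},{"translation":[0,0,15],"roll":0,"fingers":0},{"translation":[0,0,10],"roll":0,"fingers":0},{"translation":[0,0,5],"roll":0,"fingers":0},{"translation":[0,0,0],"roll":0,"fingers":0}]'
python3 -c "
from h import *
o=observe();print(o['ee_pos'],o['ft_force'],o['width'])"
```

```text
[0.59537208 0.00735126 0.34078137]
t: 15.88
ee_pos: [0.517, -0.0004, 0.0241]
tcp_rot: [1.0, -0.015, 0.0, -0.0]
ft_force: [-0.3, -0.3, -4.2]
width: 0.498
[ 5.17026999e-01 -4.36405842e-04  2.40776768e-02] [-0.27055737 -0.29504426 -4.21830414] 0.49815651544435985
```

```bash
python3 -m crank '[{"translation":[0,0,3],"roll":0,"fingers":0},{"translation":[0,0,3],"roll":0,"fingers":0},{"translation":[0,0,2],"roll":0,"fingers":0},{"translation":[0,0,0],"roll":0,"fingers":0}]'
python3 -c "
from h import *
o=observe();print(o['ee_pos'],o['ft_force'],o['width'])"
```

```text
t: 16.38
ee_pos: [0.5166, -0.0005, 0.0157]
tcp_rot: [1.0, -0.015, -0.0, 0.0]
ft_force: [1.4, 0.1, -4.8]
width: 0.502
[ 5.16648056e-01 -4.70340648e-04  1.56899537e-02] [ 1.42836135  0.07873141 -4.79002228] 0.5016522387830764
```

```bash
python3 -m crank '[{"translation":[0,0,1],"roll":0,"fingers":0},{"translation":[0,0,1],"roll":0,"fingers":0},{"translation":[0,0,0],"roll":0,"fingers":0}]'
python3 -c "
from h import *
o=observe();print(o['ee_pos'],o['ft_force'],o['width'])"
```

```text
t: 16.75
ee_pos: [0.5169, -0.0005, 0.0152]
tcp_rot: [1.0, -0.015, 0.0, -0.0]
ft_force: [-2.6, 0.1, 9.2]
width: 0.502
[ 5.16865708e-01 -4.53832991e-04  1.51696340e-02] [-2.6155738   0.07566815  9.15169493] 0.5022349422678798
```

Contact is reached on the chest floor at the predicted height. I release, lift and roll back.

```bash
python3 -m crank '[{"translation":[0,0,-1],"roll":0,"fingers":70},{"translation":[0,0,0],"roll":0,"fingers":70},{"translation":[0,0,0],"roll":0,"fingers":70},{"translation":[0,0,-10],"roll":0,"fingers":75},{"translation":[0,0,-25],"roll":0,"fingers":75},{"translation":[0,0,-40],"roll":0,"fingers":75},{"translation":[0,0,-40],"roll":0,"fingers":75},{"translation":[0,0,-40],"roll":0,"fingers":75},{"translation":[0,0,-40],"roll":0,"fingers":75},{"translation":[0,0,-40],"roll":0,"fingers":75}]'
python3 - <<'E'
from h import *
p,d,ch=knob();o=observe();print(o["ee_pos"],o["ft_force"],o["width"])
p,d=imaging.read_camera("wrist");c=imaging.calibration("wrist");cv2.imwrite("pics/w5.png",p[:,:,::-1])
w=tochest(cloud(p,d,c));m=(w[...,2]>30)&(w[...,2]<65)&(np.abs(w[...,1])<60)&(np.abs(w[...,0])<105)
n,l,st,ce=cv2.connectedComponentsWithStats(m.astype(np.uint8));k=1+np.argmax(st[1:,4])
print(st[k],rect(w[l==k][:,:2]/1000),np.percentile(w[l==k][:,2],[5,50,95]))
E
```

```text
t: 18.0
ee_pos: [0.5164, -0.0005, 0.2518]
tcp_rot: [1.0, -0.015, 0.0, -0.0]
ft_force: [-0.1, 1.3, -0.7]
width: 0.747
knob 22 [ 67.3 112.8 122.8]
[ 0.51947386 -0.00056692  0.25673376] [ 1.15490626 -0.16465331  3.23876223] 0.7496823347123649
[ 234  112   34  106 1963] [-17.8  -1.6 149.6  44.    0.3] [34.06908638 41.70577487 57.81003063]
```

View pics/w5.png

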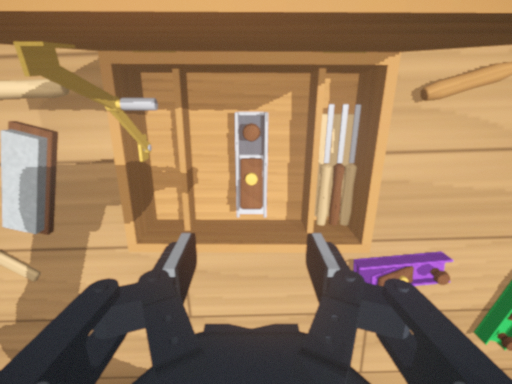

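The plane rests straight on its sole at chest (-18, -2), seen at (252,165), and the stay is still locked with the knob at (138,103). Next I go behind the knob with the open gripper's rear finger.

```bash
python3 -m crank '[{"translation":[0,0,0],"roll":-10,"fingers":100},{"translation":[0,0,0],"roll":-10,"fingers":100},{"translation":[0,0,0],"roll":-10,"fingers":100},{"translation":[0,0,0],"roll":-10,"fingers":100},{"translation":[0,0,0],"roll":-10,"fingers":100},{"translation":[0,0,0],"roll":-10,"fingers":100},{"translation":[0,0,0],"roll":-10,"fingers":100},{"translation":[0,0,0],"roll":-10,"fingers":100},{"translation":[0,0,0],"roll":-10,"fingers":100}]'
python3 -m crank '[{"translation":[25,13,0],"roll":0,"fingers":100},{"translation":[25,13,0],"roll":0,"fingers":100},{"translation":[25,13,0],"roll":0,"fingers":100},{"translation":[25,13,10],"roll":0,"fingers":100},{"translation":[0,0,20],"roll":0,"fingers":100},{"translation":[0,0,20],"roll":0,"fingers":100},{"translation":[0,0,20],"roll":0,"fingers":100},{"translation":[0,0,0],"roll":0,"fingers":100}]'
python3 - <<'E'
from h import *
o,R=yaw();print(np.degrees(np.arctan2(R[1,0],R[0,0])),tochest(o["ee_pos"]),o["ft_force"],o["width"],o["q"].round(2));knob()
p,d=imaging.read_camera("wrist");c=imaging.calibration("wrist");cv2.imwrite("pics/w6.png",p[:,:,::-1])
E
```

```text
t: 19.23
ee_pos: [0.5161, -0.0006, 0.2494]
tcp_rot: [0.716, 0.698, -0.0, -0.0]
ft_force: [-0.0, -1.8, 1.2]
width: 1.001
t: 20.23
ee_pos: [0.5645, 0.0975, 0.176]
tcp_rot: [0.717, 0.697, -0.006, -0.004]
ft_force: [-9.0, 0.3, -3.0]
width: 1.001
88.31500000743502 [ 29.47814821  97.04023864 176.00853709] [-9.03448113  0.27337248 -2.98149184] 1.0007974195020035 [-0.04  0.6  -0.28  1.77  0.22  0.81 -0.46]
knob 0 [nan nan nan]
  return np.nanmean(a, axis, out=out, keepdims=keepdims)
```

View pics/w6.png

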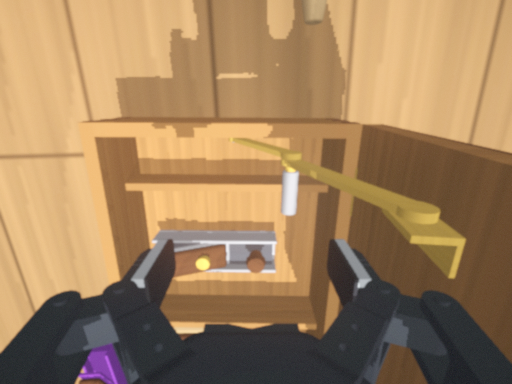

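The knob is at (290,190), just ahead of the rear finger line. But there is a 9 N push on the tool away from the lid, so something touches the lid or the bracket. I check from the scene camera and by depth.

```bash
python3 -m crank '[{"translation":[0,-14,0],"roll":0,"fingers":100},{"translation":[0,0,0],"roll":0,"fingers":100}]'
python3 - <<'E'
from h import *
o,R=yaw();print(tochest(o["ee_pos"]),o["ft_force"])
p,d=imaging.read_camera("wrist");w=tochest(cloud(p,d,imaging.calibration("wrist")))
m=(w[...,0]>0)&(w[...,0]<88)&(w[...,1]>94)&(w[...,1]<130)&(w[...,2]>100)&(w[...,2]<150)
print("knob",m.sum(),np.median(w[m],axis=0),w[m].min(0),w[m].max(0))
m=(w[...,0]>60)&(w[...,1]>128)&(w[...,1]<150)&(w[...,2]>130)&(w[...,2]<330)
q=w[m];print("link/bracket");
for z in range(130,330,20):
    s=q[(q[:,2]>z)&(q[:,2]<z+20)]
    if len(s):print(z,len(s),s.min(0).round(),s.max(0).round())
m=(w[...,0]>60)&(w[...,1]>-20)&(w[...,1]<120)&(w[...,2]>150)
q=w[m];k=np.polyfit(q[:,2],q[:,0],1);print("lid slope",k,"theta",np.pi/2+np.arctan(k[0]),q[:,2].max(),len(q))
p,d=imaging.read_camera("scene");np.savez("pics/scene3.npz",p=p,d=d)
cv2.imwrite("pics/s3.png",cv2.resize(p[120:320,190:340,::-1],(600,600*200//150)[:2],interpolation=cv2.INTER_CUBIC)[:600])
E
```

```text
t: 20.58
ee_pos: [0.556, 0.0982, 0.1792]
tcp_rot: [0.718, 0.696, -0.001, -0.001]
ft_force: [-3.3, -0.6, -1.5]
width: 1.003
[ 20.87066658  97.51904069 179.19539718] [-3.26643425 -0.62764896 -1.51296211]
knob 641 [ 66.67172268 112.97340482 122.57801032] [ 61.73522206  94.5891472  115.05908899] [ 74.28492254 129.92790972 125.38067074]
link/bracket
130 526 [ 65. 128. 130.] [115. 150. 150.]
150 689 [ 69. 128. 150.] [111. 150. 170.]
170 964 [ 74. 129. 170.] [109. 150. 190.]
190 1362 [ 78. 129. 190.] [106. 150. 210.]
210 2836 [ 81. 128. 210.] [103. 150. 230.]
230 3274 [ 81. 128. 230.] [100. 150. 250.]
250 764 [ 94. 128. 250.] [ 97. 149. 258.]
lid slope [ -0.20520703 135.53251374] theta 1.3683990576435938 273.1405546015538 19230
```

View pics/s3.png

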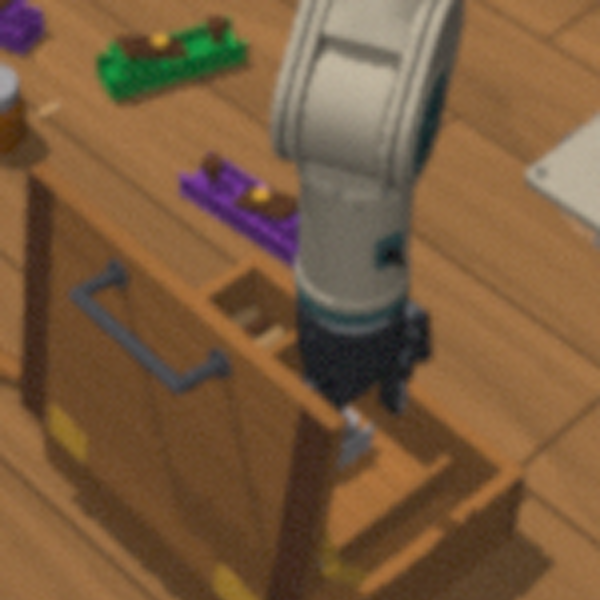

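The depth shows the lid at 1.417, the knob locked at (67, 113, 118), and a bracket at x 81 and z 210–250. High up, the spread knuckles touched the lid. So I descend nearer the middle, then move back and sideways in behind the knob at low height.

```bash
python3 -m crank '[{"translation":[-29,0,0],"roll":0,"fingers":100},{"translation":[0,0,25],"roll":0,"fingers":100},{"translation":[0,0,30],"roll":0,"fingers":100},{"translation":[0,0,25],"roll":0,"fingers":100},{"translation":[0,4,4],"roll":0,"fingers":100},{"translation":[0,4,0],"roll":0,"fingers":100},{"translation":[0,4,0],"roll":0,"fingers":100},{"translation":[0,0,0],"roll":0,"fingers":100}]'
python3 -c "
from h import *
o,R=yaw();print(tochest(o['ee_pos']),o['ft_force'],o['tcp_rot'])"
```

```text
t: 21.68
ee_pos: [0.5695, 0.069, 0.0966]
tcp_rot: [0.718, 0.696, 0.001, 0.0]
ft_force: [-0.2, -0.6, 0.1]
width: 1.001
[35.44605308 68.80280322 96.56078399] [-0.24743609 -0.62445868  0.08038311] [7.17877086e-01 6.96169562e-01 5.34917779e-04 3.80911372e-04]
```

```bash
python3 -m crank '[{"translation":[0,2,0],"roll":0,"fingers":100},{"translation":[10,0,0],"roll":0,"fingers":100},{"translation":[10,0,0],"roll":0,"fingers":100},{"translation":[10,0,0],"roll":0,"fingers":100},{"translation":[3,0,0],"roll":0,"fingers":100},{"translation":[0,0,0],"roll":0,"fingers":100}]'
python3 - <<'E'
from h import *
o,R=yaw();print(tochest(o['ee_pos']),o['ft_force'],o['tcp_rot'])
p,d=imaging.read_camera("wrist");cv2.imwrite("pics/w7.png",p[:,:,::-1]);w=tochest(cloud(p,d,imaging.calibration("wrist")))
m=(w[...,0]>0)&(w[...,0]<88)&(w[...,1]>94)&(w[...,1]<130)&(w[...,2]>100)&(w[...,2]<150)
print("knob",m.sum(),np.median(w[m],axis=0),w[m].min(0),w[m].max(0))
E
```

```text
t: 22.42
ee_pos: [0.571, 0.1035, 0.0957]
tcp_rot: [0.717, 0.697, -0.0, -0.001]
ft_force: [-3.8, 1.2, -0.6]
width: 0.998
[ 35.74363078 103.28347766  95.68819927] [-3.77012453  1.19634855 -0.62948237] [ 7.17036441e-01  6.97035267e-01 -1.53536404e-04 -7.45566926e-04]
knob 3208 [ 77.59622866 111.41646603 124.93405223] [ 59.27111415  94.00367608 107.28168723] [ 87.98533245 129.88807047 149.9886667 ]
```

View pics/w7.png

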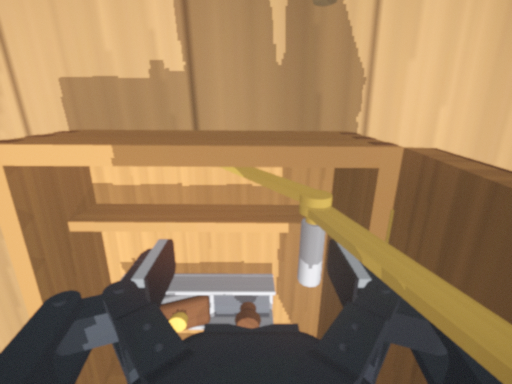

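The rear pad (345,265) now stands directly behind the knob (312,255). I draw it forward along its circle.

```bash
python3 -m crank '[{"translation":[0,-6,0],"roll":0,"fingers":100},{"translation":[0,-7,-4],"roll":0,"fingers":100},{"translation":[0,-7,-4],"roll":0,"fingers":100},{"translation":[0,-7,-3],"roll":0,"fingers":100},{"translation":[0,0,0],"roll":0,"fingers":100}]'
python3 -c "
from h import *
o,R=yaw();print(tochest(o['ee_pos']),o['ft_force'],o['tcp_rot'])"
python3 -m crank '[{"translation":[0,-8,-2],"roll":0,"fingers":100},{"translation":[0,-8,-2],"roll":0,"fingers":100},{"translation":[0,-9,-1],"roll":0,"fingers":100},{"translation":[0,-9,-1],"roll":0,"fingers":100},{"translation":[0,-9,0],"roll":0,"fingers":100},{"translation":[0,0,0],"roll":0,"fingers":100}]'
python3 - <<'E'
from h import *
o,R=yaw();print(tochest(o['ee_pos']),o['ft_force'],o['tcp_rot'])
p,d=imaging.read_camera("wrist");cv2.imwrite("pics/w8.png",p[:,:,::-1]);w=tochest(cloud(p,d,imaging.calibration("wrist")))
m=(w[...,0]>90)&(w[...,1]>128)&(w[...,1]<158)&(w[...,2]>100)&(w[...,2]<300)
np.savez("pics/w8.npz",p=p,w=w)
m=(w[...,0]>-40)&(w[...,0]<70)&(w[...,1]>94)&(w[...,1]<130)&(w[...,2]>125)&(w[...,2]<150)
print("knob",m.sum(),np.median(w[m],axis=0),w[m].min(0),w[m].max(0))
p,d=imaging.read_camera("scene");w=tochest(cloud(p,d,imaging.calibration("scene")))
m=(w[...,2]>120)&(w[...,0]>60)&(w[...,0]<180)&(w[...,1]>-150)&(w[...,1]<-75)
q=w[m]
b=[(z,np.median(q[np.abs(q[:,2]-z)<8][:,0]).round(1)) for z in range(130,320,20) if (np.abs(q[:,2]-z)<8).sum()>5];print(b)
if len(b)>2:
    k=np.polyfit(*zip(*b),1);print("lid theta",np.pi/2+np.arctan(k[0]))
E
```

```text
t: 23.1
ee_pos: [0.5446, 0.1029, 0.1074]
tcp_rot: [0.718, 0.696, 0.0, 0.0]
ft_force: [0.7, 0.8, 1.2]
width: 1.001
[  9.36790889 101.75971585 107.44643778] [0.72245063 0.7814447  1.18806774] [7.17665762e-01 6.96387668e-01 2.07402820e-04 1.63405966e-04]
t: 23.85
ee_pos: [0.4999, 0.1036, 0.1125]
tcp_rot: [0.718, 0.696, -0.002, -0.001]
ft_force: [0.3, -0.9, 0.4]
width: 0.998
[-35.36885676 100.97409591 112.47050364] [ 0.32652122 -0.90528699  0.41935517] [ 7.17658598e-01  6.96393094e-01 -1.53153335e-03 -6.70425660e-04]
knob 2458 [  2.05242448 111.16298187 140.22004121] [ -5.98894201  94.03777619 127.25113857] [ 21.47912685 129.98260893 149.9955108 ]
[(130, np.float64(123.9)), (150, np.float64(116.3)), (170, np.float64(110.0)), (190, np.float64(102.9)), (210, np.float64(95.6)), (230, np.float64(88.7)), (250, np.float64(82.0)), (270, np.float64(75.7)), (290, np.float64(68.6)), (310, np.float64(62.1))]
lid theta 1.2405609517229748
```

```bash
python3 -m crank '[{"translation":[0,0,-10],"roll":0,"fingers":100},{"translation":[0,0,-20],"roll":0,"fingers":100},{"translation":[0,-15,-10],"roll":0,"fingers":100},{"translation":[0,-20,-20],"roll":0,"fingers":100},{"translation":[0,0,-50],"roll":0,"fingers":35},{"translation":[0,0,-50],"roll":0,"fingers":35},{"translation":[0,0,-50],"roll":0,"fingers":35},{"translation":[0,0,-50],"roll":0,"fingers":35},{"translation":[0,0,-40],"roll":0,"fingers":35},{"translation":[0,0,0],"roll":0,"fingers":35}]' 30
python3 - <<'E'
from h import *
o,R=yaw();print(tochest(o['ee_pos']),o['ft_force'],o['width'],o["q"].round(2))
p,d=imaging.read_camera("scene");w=tochest(cloud(p,d,imaging.calibration("scene")))
m=(w[...,2]>120)&(w[...,0]>30)&(w[...,0]<180)&(w[...,1]>-150)&(w[...,1]<-75);q=w[m]
b=[(z,np.median(q[np.abs(q[:,2]-z)<8][:,0]).round(1)) for z in range(130,320,20) if (np.abs(q[:,2]-z)<8).sum()>5]
k=np.polyfit(*zip(*b),1);print("lid theta",np.pi/2+np.arctan(k[0]),b[0],b[-1])
hsv=cv2.cvtColor(p,cv2.COLOR_RGB2HSV)
m=(np.abs(w[...,1])<50)&(w[...,2]>280)&(w[...,2]<345)&(w[...,0]>70)&(w[...,0]<170)&(hsv[...,1]<90)
print("bar",m.sum(),np.median(w[m],axis=0),w[m].min(0),w[m].max(0))
cv2.imwrite("pics/s4.png",cv2.resize(p[120:320,190:340,::-1],(450,600),interpolation=cv2.INTER_CUBIC))
E
```

```text
t: 25.2
ee_pos: [0.4673, 0.1058, 0.4157]
tcp_rot: [0.718, 0.696, 0.002, 0.002]
ft_force: [-0.5, -0.5, -0.3]
width: 0.351
[-68.04104896 101.93758649 415.65324809] [-0.5280158  -0.46398391 -0.25091384] 0.3509988923369883 [-0.01  0.22 -0.34  1.68  0.08  1.26 -0.4 ]
lid theta 1.239097384519861 (130, np.float64(123.3)) (310, np.float64(61.2))
bar 119 [100.55020515  -2.82885039 320.79234186] [ 74.98781649 -49.73987005 311.69624285] [105.52048072  48.66886483 326.94432882]
```

```bash
python3 -m crank '[{"translation":[-26,41,0],"roll":0,"fingers":28},{"translation":[-26,41,0],"roll":0,"fingers":28},{"translation":[-26,41,0],"roll":0,"fingers":28},{"translation":[-26,41,0],"roll":0,"fingers":28},{"translation":[0,0,25],"roll":0,"fingers":28},{"translation":[0,0,25],"roll":0,"fingers":28},{"translation":[0,0,0],"roll":0,"fingers":28},{"translation":[0,0,0],"roll":0,"fingers":28}]'
python3 - <<'E'
from h import *
o,R=yaw();print(tochest(o['ee_pos']),o['ft_force'],o['width'],np.degrees(np.arctan2(R[1,0],R[0,0])))
p,d=imaging.read_camera("wrist");w=tochest(cloud(p,d,imaging.calibration("wrist")));cv2.imwrite("pics/w9.png",p[:,:,::-1])
hsv=cv2.cvtColor(p,cv2.COLOR_RGB2HSV)
m=(w[...,1]>0)&(w[...,1]<50)&(w[...,2]>295)&(w[...,2]<335)&(w[...,0]>80)&(w[...,0]<125)
for y in range(0,50,6):
    s=w[m&(np.abs(w[...,1]-y)<3)]
    if len(s):print(y,len(s),s.min(0).round(1),s.max(0).round(1))
E
```

```text
t: 26.25
ee_pos: [0.6275, -0.0036, 0.3629]
tcp_rot: [0.718, 0.696, -0.0, -0.0]
ft_force: [0.5, 0.2, 0.0]
width: 0.281
[ 95.94714379  -1.78911892 362.94115907] [0.53509974 0.17589295 0.02794293] 0.28070001020735313 88.26924097071343
0 48 [9.28e+01 1.00e-01 3.19e+02] [102.7   2.7 322.9]
6 109 [ 92.8   3.1 318.7] [102.7   9.  323.8]
12 104 [ 92.8   9.  318.9] [102.5  15.  323.6]
18 106 [ 92.8  15.  318.4] [102.4  21.  323.1]
24 122 [ 92.8  21.  317.2] [103.1  27.  324. ]
30 120 [ 92.8  27.1 316.8] [103.   32.9 323.5]
36 122 [ 92.8  33.  317.8] [102.9  38.9 323.6]
42 128 [ 92.8  39.  318.4] [102.8  44.9 323.7]
48 107 [ 92.8  45.  317.5] [102.7  50.  323.2]
```

```bash
python3 -m crank '[{"translation":[0,2,15],"roll":0,"fingers":28},{"translation":[0,0,20],"roll":0,"fingers":28},{"translation":[0,0,20],"roll":0,"fingers":28},{"translation":[0,0,9],"roll":0,"fingers":28},{"translation":[0,0,0],"roll":0,"fingers":0},{"translation":[0,0,0],"roll":0,"fingers":0},{"translation":[0,0,0],"roll":0,"fingers":0}]' 30
python3 - <<'E'
from h import *
o,R=yaw();e=tochest(o['ee_pos']);print(e,o['ft_force'],o['width'])
def P(t): return np.array([120-222*np.cos(t)+52*np.sin(t), 90+222*np.sin(t)+52*np.cos(t)])
ts=np.linspace(1.238,0,19);q=np.array([P(t) for t in ts]);print(q[0]);print(np.c_[ts[1:],np.diff(q,axis=0)*[1,-1]].round(1).tolist())
E
```

```text
t: 27.18
ee_pos: [0.6293, -0.0039, 0.2979]
tcp_rot: [0.718, 0.696, -0.001, -0.001]
ft_force: [1.7, -0.4, -10.9]
width: 0.12
[ 97.73463133  -2.02145814 297.92617818] [  1.66462532  -0.37334145 -10.8861823 ] 0.12022343391557018
[ 96.62233207 316.80715298]
[[1.2, -15.5, 2.1], [1.1, -15.3, 3.2], [1.0, -15.1, 4.3], [1.0, -14.8, 5.3], [0.9, -14.4, 6.3], [0.8, -13.9, 7.3], [0.8, -13.4, 8.2], [0.7, -12.8, 9.1], [0.6, -12.1, 9.9], [0.6, -11.4, 10.8], [0.5, -10.6, 11.5], [0.4, -9.8, 12.2], [0.3, -9.0, 12.9], [0.3, -8.1, 13.5], [0.2, -7.1, 14.0], [0.1, -6.1, 14.4], [0.1, -5.1, 14.8], [0.0, -4.1, 15.1]]
```

```bash
python3 -m crank '[{"translation":[0,-15.5,3],"roll":0,"fingers":0},{"translation":[0,-15.5,3.5],"roll":0,"fingers":0},{"translation":[0,-15,4.5],"roll":0,"fingers":0},{"translation":[0,-15,5.5],"roll":0,"fingers":0},{"translation":[0,0,0],"roll":0,"fingers":0}]'
python3 - <<'E'
from h import *
o,R=yaw();e=tochest(o['ee_pos']);print(e,o['ft_force'],o['width'])
b=e[[0,2]]+[0,19]-[120,90];print("theta",np.arctan2(b[1],-b[0])-np.arctan2(52,222),np.hypot(*b),np.hypot(52,222))
p,d=imaging.read_camera("scene");w=tochest(cloud(p,d,imaging.calibration("scene")))
m=(w[...,2]>120)&(w[...,0]>-60)&(w[...,0]<180)&(w[...,1]>-150)&(w[...,1]<-75);q=w[m]
c=[(z,np.median(q[np.abs(q[:,2]-z)<8][:,0]).round(1)) for z in range(130,290,20) if (np.abs(q[:,2]-z)<8).sum()>5]
k=np.polyfit(*zip(*c),1);print("lid theta",np.pi/2+np.arctan(k[0]))
E
```

```text
t: 27.8
ee_pos: [0.568, -0.0018, 0.284]
tcp_rot: [0.718, 0.696, 0.0, 0.0]
ft_force: [-5.5, 0.4, 5.5]
width: 0.112
[ 36.36370949  -2.04669932 283.99599058] [-5.49550428  0.35955515  5.48318374] 0.11244728468102837
theta 0.9665421331615255 228.82814750861655 228.00877176108818
lid theta 0.9631931752864871
```

```bash
python3 -m crank '[{"translation":[0,-14.5,6],"roll":0,"fingers":0},{"translation":[0,-14,7],"roll":0,"fingers":0},{"translation":[0,-13.5,8],"roll":0,"fingers":0},{"translation":[0,-13,9],"roll":0,"fingers":0},{"translation":[0,-12,10],"roll":0,"fingers":0},{"translation":[0,-11.5,10.5],"roll":0,"fingers":0},{"translation":[0,-10.5,11.5],"roll":0,"fingers":0},{"translation":[0,-10,12],"roll":0,"fingers":0},{"translation":[0,0,0],"roll":0,"fingers":0}]'
python3 - <<'E'
from h import *
o,R=yaw();e=tochest(o['ee_pos']);print(e,o['ft_force'],o['width'])
b=e[[0,2]]+[0,19]-[120,90];t=np.arctan2(b[1],-b[0])-np.arctan2(52,222);print("theta",t,np.hypot(*b))
def P(t): return np.array([120-222*np.cos(t)+52*np.sin(t), 90+222*np.sin(t)+52*np.cos(t)])
ts=np.linspace(t,0,7);q=np.array([P(t) for t in ts]);print(np.c_[ts[1:],np.diff(q,axis=0)*[1,-1]].round(2).tolist())
E
```

```text
t: 28.98
ee_pos: [0.4707, 0.0015, 0.2083]
tcp_rot: [0.718, 0.696, 0.001, 0.0]
ft_force: [1.9, 0.9, -4.8]
width: 0.116
[-60.98494992  -2.15970179 208.26396334] [ 1.92778128  0.88084653 -4.79917475] 0.1160652073549178
theta 0.41878678048621676 227.1496152939272
[[0.35, -9.17, 13.01], [0.28, -8.24, 13.61], [0.21, -7.27, 14.15], [0.14, -6.26, 14.63], [0.07, -5.23, 15.03], [0.0, -4.17, 15.36]]
```

```bash
python3 -m crank '[{"translation":[0,-9.5,13],"roll":0,"fingers":0},{"translation":[0,-8.5,13.5],"roll":0,"fingers":0},{"translation":[0,-7.5,14],"roll":0,"fingers":0},{"translation":[0,-6,14.5],"roll":0,"fingers":0},{"translation":[0,-5,13],"roll":0,"fingers":0},{"translation":[0,-3,8],"roll":0,"fingers":0},{"translation":[0,-1.5,6],"roll":0,"fingers":0},{"translation":[0,0,0],"roll":0,"fingers":0}]'
python3 - <<'E'
from h import *
o,R=yaw();e=tochest(o['ee_pos']);print(e,o['ft_force'],o['width'])
b=e[[0,2]]+[0,19]-[120,90];t=np.arctan2(b[1],-b[0])-np.arctan2(52,222);print("theta",t,np.hypot(*b))
E
```

```text
t: 29.98
ee_pos: [0.4312, 0.0027, 0.1265]
tcp_rot: [0.718, 0.696, 0.002, 0.001]
ft_force: [3.8, 0.9, -6.4]
width: 0.113
[-100.43712896   -2.27649403  126.4702285 ] [ 3.83970459  0.92439037 -6.40114173] 0.11316763822325737
theta 0.016433014234966486 227.30920367576658
```

```bash
python3 -m crank '[{"translation":[0,-0.5,1.5],"roll":0,"fingers":0},{"translation":[0,0,1.5],"roll":0,"fingers":0},{"translation":[0,0,1],"roll":0,"fingers":0},{"translation":[0,0,0],"roll":0,"fingers":0}]'
python3 -c "
from h import *
o=observe();print(tochest(o['ee_pos']),o['ft_force'])"
python3 -m crank '[{"translation":[0,0,0],"roll":0,"fingers":45},{"translation":[0,0,0],"roll":0,"fingers":45},{"translation":[0,0,-15],"roll":0,"fingers":45},{"translation":[0,0,-35],"roll":0,"fingers":45},{"translation":[0,0,-45],"roll":0,"fingers":45},{"translation":[0,0,-45],"roll":0,"fingers":45},{"translation":[0,0,-20],"roll":0,"fingers":45},{"translation":[0,0,0],"roll":0,"fingers":45},{"translation":[0,0,0],"roll":0,"fingers":45}]'
python3 - <<'E'
from h import *
o=observe();print(o["ee_pos"],o["ft_force"],o["t"])
p,d=imaging.read_camera("wrist");w=tochest(cloud(p,d,imaging.calibration("wrist")))
m=(np.abs(w[...,1])<150)&(w[...,2]>95)&(w[...,2]<125)&(w[...,0]<110)&(w[...,0]>-120)
q=w[m];A=np.c_[q[:,:2],np.ones(len(q))];k=np.linalg.lstsq(A,q[:,2],rcond=None)[0];print(m.sum(),"slope (rad)",k,np.median(q[:,2]))
p,d=imaging.read_camera("top");np.savez("pics/top9.npz",p=p,d=d);p0=np.load("pics/top0.npz")["p"]
cv2.imwrite("pics/end.png",p[:,:,::-1])
g=cv2.absdiff(p,p0).max(2);print([(n,int((g[v-12:v+12,u-18:u+18]>40).sum())) for n,u,v in (("gouge",326,156),("jar",364,201),("rosette",361,169),("whet",165,190),("gouge2",157,160),("mallet",110,175),("brush",136,214),("plane",327,185))])
E
```

```text
t: 30.48
ee_pos: [0.4306, 0.0027, 0.1236]
tcp_rot: [0.718, 0.696, 0.002, 0.001]
ft_force: [3.0, 1.4, 8.2]
width: 0.113
[-101.06173696   -2.27989086  123.63925725] [2.95961985 1.36377276 8.23257756]
t: 31.6
ee_pos: [0.4271, 0.0019, 0.2812]
tcp_rot: [0.718, 0.696, -0.001, -0.001]
ft_force: [-1.0, -0.7, 0.7]
width: 0.452
[0.4271364  0.00193766 0.28121231] [-0.98491021 -0.74038599  0.68510866] 31.6
43547 slope (rad) [-1.15465644e-03  1.73015364e-03  1.03439526e+02] 103.29443283113625
[('gouge', 1), ('jar', 0), ('rosette', 0), ('whet', 0), ('gouge2', 0), ('mallet', 0), ('brush', 0), ('plane', 332)]
```

View pics/end.png

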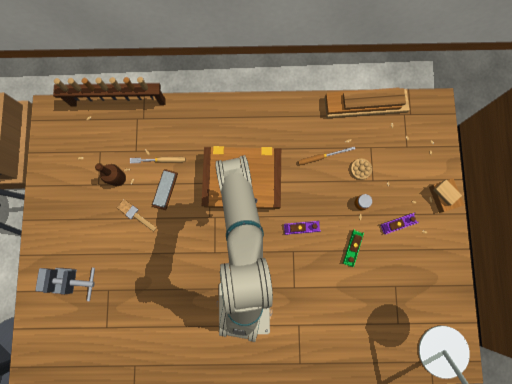

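The lid is flat (slope about 0.001 rad, top face at 103 mm, the same as at the start). The plane has gone from the bench and the other tools have not moved. The gripper is clear of everything, so I hand in.

```bash
python3 -c "
from cell import robot
print(robot.job_done())"
```

```text
the job is handed in; nothing more can be done
None
```

The block plane is in the chest's middle bay with the lid shut, and the job was handed in after about 32 s of the 72 s allowed. No verdict was reported.

- **What I did:** I raised the lid by its handle until the stay locked (knob seen at about chest x 67, z 118) and let go. I set the steel plane on its sole in the bay at about chest (-18, -2) mm, then drew the knob forward, which left the lid standing at about 1.24 rad. Finally I lowered the lid by its handle.
- **Last checks:** The lid slope is about 0.001 rad and its top face is at 103 mm, as at the start. Before and after top views show no change at the other tools, and the open gripper is about 16 cm above the handle's grip height, with under 1.5 N at the wrist. The plane cannot be seen under the shut lid, so its resting pose there rests on the earlier view: level, and released while the stay was locked.
- **What went wrong:** On the first try at the knob, the arm or the spread gripper touched the lid at about 9 N. I backed off and came in lower; the stay stayed locked.

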